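# Open the combination lock of the medicine strongbox

## Robot

A 6-joint arm with a two-finger parallel gripper is mounted at the origin on a cart in front of the work surface, level with it; the furniture and walls round the work are solid. World frame = base frame: x ahead of the robot, y to its left, z up, the work surface at z = 0. Lengths are in m, angles in rad, forces in N, time in s.
With the tool pointing down it reaches from about 0.25 to 0.775 m from the base axis. Payload 4 kg.
Tool frame: the origin (TCP) lies between the finger pads; the fingertips stand 25 mm ahead of it and the grasp point (between the pads) lies 6 mm ahead of it (robot.tip_reach is the z of the fingertips in the tool frame, in m); z points along the fingers, y is the line along which they close (so a half turn about z gives the same grasp; the last joint's range is limited). The gripper opens to 94 mm and grips with 3 to 60 N. Pads are 16 mm wide; open, the fingers measure 119 mm over their backs; the gripper's body (75 mm by 177 mm) begins 78 mm behind the grasp point.
Start: joints at [1.23, 0.087, 1.371, -0, 1.684, -0.103], TCP at [0.13, 0.535, 0.231] pointing down, gripper open.
Joint ranges: [-3.1, 3.1], [-0.76, 2.03], [0.27, 2.55], [-1.08, 4.22], [0.17, 2.65], [-2.57, 2.57]. Speed limits (rad/s): [2.79, 2.79, 3.14, 3.14, 3.14, 3.14].

## Interface

Orientations are given as [roll, pitch, yaw] about the fixed x, y, z axes, in that order (R = Rz(yaw) Ry(pitch) Rx(roll)).
In Python, from bench import robot gives the robot as it stands. The module is installed in compiled form; this text tells all that it offers.
- The arm moves only by the shell command python3 -m handwheel 'ROWS'. ROWS is JSON, a list of rows, each a list of 3 entries, a list of its own where there are three numbers: the turn, a rotation vector about the world's x, y, z in units of 90 degrees (1.0 is 90 degrees), then the shift along the world's x, y, z in units of 0.05 m (1.0 is 0.05 m), then the closure, from 0 (fully open) to 1 (shut). A call has 1 to 5 rows; each row shifts and turns the commanded pose from where the row before left it; what a row does not reach is not made up. A row lasts 1/10 s, in which the tool goes at most 50 mm and 8.59 degrees, less where a joint would pass 70% of its speed; a pose out of reach is approached as far as the arm can. A call with a number of a shift or a turn outside -1 to 1 is refused whole. A call with a gripper value outside its range is refused whole. The fingers move at their own pace and stop on an object; the grip force is fixed at half the most. Time passes only in rows, so rows that do not move let the fingers close. It gives the time, the measured TCP pose, the force, the opening and the grip force at its end, in the units of the state.
- robot.get_obs(): the state, without advancing time (a new reading comes with each control period).
- robot.snapshot(name): name is "scene" or "top"; returns (picture, depth): 480x640x3 uint8, red, green, blue; 480x640 float32, m along the optical axis (not along the pixel's ray), 0 where there is no reading.
- robot.calibration(name): a dict with "mtx" (3x3 intrinsics, pixels), "D" ([k1, k2, p1, p2, k3] as OpenCV has them; the pictures are not rectified), "extrinsics" (4x4, takes a point from camera to world coordinates). Camera axes: x right, y down, z forward; pixel columns grow to the right and rows downward; lengths in m; the calibration is good to about 2 mm. A picture is of the moment at which its call begins. calibration takes no time and is no camera call.
- robot.close_job(): hands the job in; it is judged then, once.
Trained networks look in the newest picture that a camera, given by its name, has taken for a name from the list of things; names that differ only in an ending like _2 or _b are one class to them, and where a whole thing is asked for, a point or a joint stands for the part that bears it (a point fixed in the world has none). Each returns a list of dicts, best first, with "p" (0 to 1); they miss things now and then, are a little off and sometimes report something else, mostly with a low value. They report only what shows in the picture. A call takes as long as a camera call.
- robot.boxes_of(query, camera): "bbox" ([left, top, right, bottom] in pixels, round what is visible of it).
The state is a dict: "time": time; "joint_positions": joint angles; "qvel": joint speeds; "joint_torque": joint torques, N m; "tool_pos": TCP position; "ee_rot": TCP orientation; "wrist_force": force on the tool from outside, world axes, zero at the start; "wrist_torque": the same for the moment, N m; "width": finger opening in m; "finger_force": force on a finger pad.
Only numpy, scipy, OpenCV 4.12 (cv2) and the standard library are available. Lean on these libraries where they do the work, as an engineer would, in place of code of your own. Each camera call takes 0.05 s, during which the arm holds its last target. There are 200 camera calls.

## Task

Open the lock of the small steel medicine strongbox: turn the dial clockwise, click by click, until its nose points at the raised rib on the lock case and let it settle in that notch, then take the U-shaped shackle by its top bar and pull it straight up out of the lock without forcing it. Finish while still holding the shackle up in the gripper, upright and still, with its feet well clear (at least 5 cm) above the lock; do not let go of it, and leave the dial in its notch and the things around undisturbed.

Things in the scene. Friction and masses are not known exactly. Their poses are not given: they have to be found in the camera images.
- lockbox: grey steel strongbox, fixed, with a lock case on its front. Origin on the worktop under the case's middle; x points from the case to the box behind it, y left, z up. Case: x -40 to 40 mm, y -76 to 76, top z 75. Box: x 40 to 157, y -98 to 98, top z 75. Dial axis (upright) at x 0, y +33; shackle at x 0, y -33. The rib marking the opening notch is in front of the dial, on its -x side.
- rib (a point): top of the raised rib (9 x 4 mm, 4 mm high) on the case top, 32 mm in front of the dial's axis, 79 mm above the worktop; it marks the opening notch.
- strap (a point): top of the 3 mm steel hasp strap, at the shackle's middle, 78 mm above the worktop. The strap runs from the lid over the case; the shackle's legs pass through it into the case (1.5 mm clearance a side: pull straight up). Vials and a carton up to 41 mm tall stand on the lid, more than 80 mm behind the line from dial to shackle.
- dial (a joint): dial angle, rad, grows clockwise seen from above. 0: nose at the rib (lockbox -x), lock open. Notches every 0.419 (24 deg), 0.1 N m a click; let go up to 0.12 off, it springs to within 0.03 of one. Starts between -1.45 and -0.3; overturns up to 0.9. At q the nose points along (-cos q, sin q) in lockbox. Shackle is free within 0.1 of 0; else it lifts 6 mm and stops.
- dial_grip (a point): on the dial's axis, 100 mm above the worktop: where to pinch the black dial's grip bar. Bar: 41 mm long along the nose direction (this point's -x), 10 mm thick (6 at the nose tip), top at z 106 mm with a white line on the nose half. It stands on a disc of 46 mm diameter, top at z 80 mm: keep the fingertips above that.
- shackle: loose U-shaped steel shackle, about 0.1 kg, 94 mm tall, round bar 8 mm thick, legs 36 mm apart along its y. Origin midway between the feet, z up the legs. Locked: origin 30 mm above the worktop, axes parallel to lockbox. A 16 mm toe on one foot points to the dial, held down by the lock unless the dial is open. The feet clear the strap after a lift of 48 mm.
- shackle_bar (a point): centre of the shackle's top bar, which runs along the shackle's y, 90 mm above the feet (120 mm above the worktop while locked). Pinch it with the fingers closing along lockbox x. The space under the bar is free down to the strap, 38 mm.
- carton: small vial carton, 43x58x41 mm, on the box's lid; bystander. Origin under its centre.
- vial_a: glass vial, 21 mm wide, 38 mm tall, on the box's lid; bystander. Origin under its centre.
- vial_b: a second such vial on the box's lid; bystander.
- gauze: carton of gauze pads, 60x85x100 mm, standing on the worktop right of the strongbox; bystander. Origin under its centre.
- ointment: small ointment tube, 21x64x13 mm, lying left of the lock case; bystander. Origin under its centre.

How it is judged:
On the way, in this order (a step that is already met when the one before it is completed fails the run):
1. the dial stands in the opening notch, nose at the rib, while the shackle is still in the lock (value of joint dial between -0.17 and 0.17 rad and z of shackle in the frame of lockbox below 0.045 m), for 0.3 s.
2. the gripper has pulled the shackle out of the lock (z of shackle in the frame of lockbox above 0.085 m and contact force between the fingers and shackle above 1 N), for 0.1 s.
At the end, for the whole second after the job is handed in: the fingers hold the shackle still and upright (within 20 degrees), its feet at least 115 mm above the worktop (40 mm above the lock case), touching nothing of the strongbox; the dial is within 0.17 rad of the opening notch; no bystander has moved 30 mm or more (z of shackle in the frame of lockbox above 0.115 m and contact force between the fingers and shackle above 1 N and contact force between shackle and lockbox below 0.1 N and angle between shackle's own z axis and vertical below 0.35 rad and linear speed of shackle below 0.04 m/s and value of joint dial between -0.17 and 0.17 rad and distance of each of carton, vial_a, vial_b, gauze, ointment from where it was at the start of the episode below 0.03 m); the arm keeps its last pose, push and grip.
It fails at once if the shackle is forced: more than 30 N between it and the lock (contact force between shackle and lockbox above 30 N).
It fails at once if a bystander is knocked over or pushed away (distance of any of carton, vial_a, vial_b, gauze, ointment from where it was at the start of the episode above 0.04 m or angle between any of carton, vial_a, vial_b, gauze, ointment's own z axis and vertical above 0.6 rad).
It also fails if it takes over 48 s, if anything falls off the work surface, if the arm or the gripper's body presses on something with over 40 N, if the wrist force passes 120 N, or if a joint passes its speed limit or range.

## Working session

There is one attempt and no reset: what is moved stays moved. The work goes in short steps, Python scripts to look and compute and a shell command to move; the robot and the scene stay as the last step left them, time stands still between calls to the robot, and variables do not carry over. Pictures are saved under pics/ and viewed, at most 10 in all, crops included, and the job is handed in when it is done.

```bash
mkdir -p pics; cat > h.py <<'E'
import numpy as np, cv2
from bench import robot
def pts(name, depth):
    c=robot.calibration(name); K=np.array(c["mtx"]);D=np.array(c["D"]);T=np.array(c["extrinsics"])
    v,u=np.mgrid[0:480,0:640]
    n=cv2.undistortPoints(np.stack([u,v],-1).reshape(-1,1,2).astype(float),K,D).reshape(480,640,2)
    P=np.concatenate([n*depth[...,None],depth[...,None]],-1)
    W=P@T[:3,:3].T+T[:3,3]; W[depth==0]=np.nan
    return W
def proj(name,X):
    c=robot.calibration(name);T=np.linalg.inv(np.array(c["extrinsics"]))
    return cv2.projectPoints(np.array(X,float).reshape(-1,3),cv2.Rodrigues(T[:3,:3])[0],T[:3,3],np.array(c["mtx"]),np.array(c["D"]))[0].reshape(-1,2)
E
python3 - <<'E'
from h import *
for n in("top","scene"):
    im,d=robot.snapshot(n); cv2.imwrite(f"pics/{n}0.png",im[...,::-1]); np.savez(f"{n}0.npz",im=im,d=d)
    for q in("lockbox","dial","shackle","gauze"):
        print(n,q,[(np.round(b["bbox"]).tolist(),round(b["p"],2)) for b in robot.boxes_of(q,n)[:2]])
o=robot.get_obs();print(o["time"],o["tool_pos"],o["ee_rot"],o["width"])
E
```

```text
top lockbox [([205.0, 183.0, 321.0, 305.0], 0.66)]
top dial [([249.0, 265.0, 274.0, 290.0], 0.97)]
top shackle [([200.0, 291.0, 232.0, 310.0], 0.65), ([277.0, 257.0, 304.0, 270.0], 0.58)]
top gauze [([317.0, 173.0, 370.0, 230.0], 0.84)]
scene lockbox [([199.0, 194.0, 337.0, 317.0], 0.89)]
scene dial [([218.0, 235.0, 250.0, 263.0], 0.56)]
scene shackle [([259.0, 239.0, 290.0, 265.0], 0.51)]
scene gauze [([340.0, 219.0, 404.0, 295.0], 0.91), ([155.0, 263.0, 193.0, 281.0], 0.54)]
0.5 [0.12957861 0.53453398 0.23047151] [3.14152538e+00 3.99981497e-05 2.90380980e+00] 0.09375356311141862
```

View pics/top0.png

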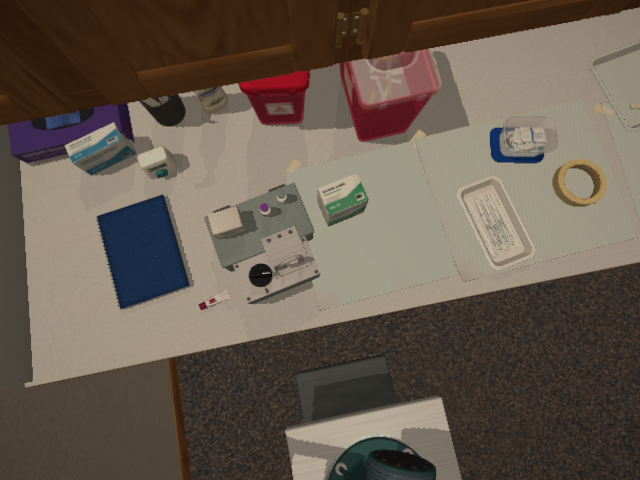

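View pics/scene0.png

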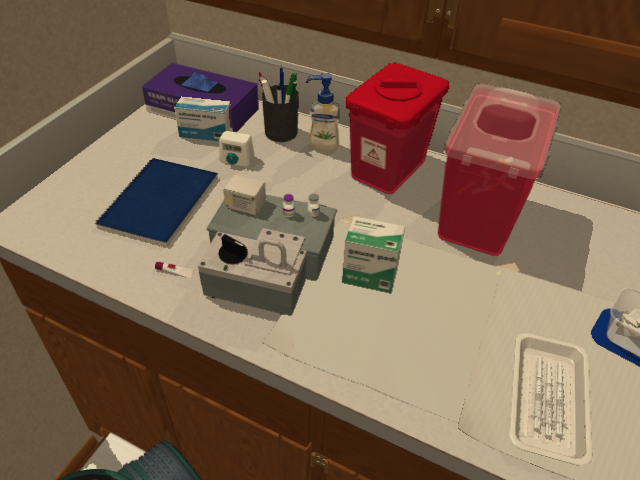

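The box stands at about (260,250) in the top picture, with the dial at (262,274) and the shackle at (292,262). The scene picture shows the dial at (233,249) and the shackle at (273,252). Next I'll work out the geometry.

```bash
python3 - <<'E'
from h import *
A={}
for n in("top","scene"):
    z=np.load(n+"0.npz"); W=pts(n,z["d"]); im=z["im"]; A[n]=(W,im)
    m=np.zeros((480,640),bool); m[175:320,195:345]=1
    def sel(a,b): return m&(W[...,2]>a)&(W[...,2]<b)
    P=W[sel(.068,.083)]; 
    r=cv2.minAreaRect(P[:,:2].astype(np.float32)*1000); print(n,"top",len(P),np.median(P[:,2]),r, cv2.boxPoints(r).round().tolist())
    dk=im.max(-1)<70
    Q=W[sel(.085,.115)&dk]; print("dial",len(Q),Q.mean(0).round(4),Q.max(0).round(4),Q.min(0).round(4))
    for a,b in((.095,.108),):
        Q=W[sel(a,b)&dk]; 
        if len(Q)>4: print(" bar",cv2.minAreaRect(Q[:,:2].astype(np.float32)*1000))
    b=dict(top=(270,250,312,280),scene=(255,230,295,270))[n]
    mm=np.zeros_like(m); mm[b[1]:b[3],b[0]:b[2]]=1
    Q=W[mm&(W[...,2]>.1)&(W[...,2]<.14)]; print("sh",len(Q),Q.mean(0).round(4), cv2.minAreaRect(Q[:,:2].astype(np.float32)*1000) if len(Q) else 0)
    print("cam",np.array(robot.calibration(n)["extrinsics"])[:3,3])
t=A["top"][1][225:310,220:330]; s=A["scene"][1][215:315,190:320]
f=lambda a:cv2.resize(a,(400,int(400*a.shape[0]/a.shape[1])),interpolation=cv2.INTER_CUBIC)
a,b=f(t),f(s); h=max(len(a),len(b)); c=np.zeros((h,800,3),np.uint8); c[:len(a),:400]=a; c[:len(b),400:]=b
cv2.imwrite("pics/crop0.png",c[...,::-1])
E
```

```text
top top 7295 0.07600443430455361 ((520.4481811523438, 91.11096954345703), (199.12680053710938, 265.6216125488281), 10.472613334655762) [[398.0, 204.0], [447.0, -58.0], [642.0, -21.0], [594.0, 240.0]]
dial 116 [0.4485 0.1459 0.1034] [0.4555 0.1636 0.1098] [0.4432 0.1236 0.0863]
 bar ((449.3531799316406, 143.39889526367188), (39.658206939697266, 10.171648025512695), 82.92955780029297)
sh 109 [0.4609 0.0831 0.1195] ((458.6088562011719, 93.73753356933594), (10.483304023742676, 67.23400115966797), 15.221986770629883)
cam [0.33851089 0.05519232 0.91891919]
scene top 7672 0.07575746261615524 ((514.0615234375, 106.75849151611328), (200.14822387695312, 230.99435424804688), 14.8018217086792) [[388.0, 193.0], [447.0, -30.0], [640.0, 21.0], [581.0, 244.0]]
dial 287 [0.4496 0.1423 0.0984] [0.588  0.165  0.1146] [0.4414 0.0658 0.085 ]
 bar ((507.56683349609375, 100.87678527832031), (37.899295806884766, 171.3387908935547), 53.97726058959961)
sh 202 [0.4608 0.0801 0.1162] ((461.33758544921875, 81.9801254272461), (8.455601692199707, 43.56049346923828), 12.471100807189941)
cam [-0.06440796 -0.24163954  0.73965233]
```

View pics/crop0.png

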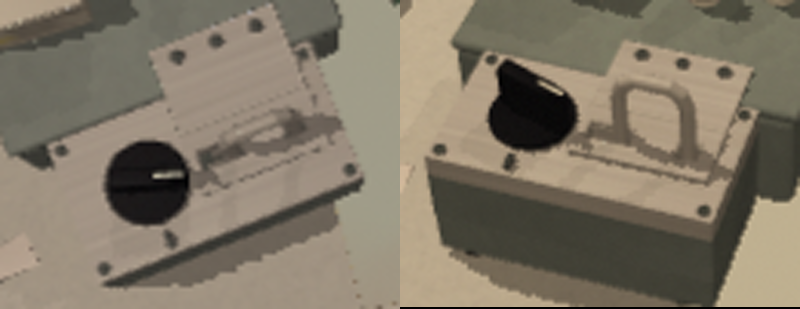

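```bash
python3 - <<'E'
from h import *
for n in("top","scene"):
    z=np.load(n+"0.npz"); W=pts(n,z["d"]); Z=W[...,2]
    c=np.array([.461,.085])
    # strip: case front edge: for columns of lateral coordinate, min along-front coordinate at top plane
    psi=np.radians(11.5)
    for it in range(3):
        R=np.array([[np.cos(psi),np.sin(psi)],[-np.sin(psi),np.cos(psi)]])
        L=(W[...,:2]-c)@R.T
        m=(Z>.071)&(Z<.081)&(abs(L[...,0])<.08)&(L[...,1]<.115)&(L[...,1]>-.05)
        l=L[m]; ys=np.arange(-.03,.1,.004); p=[]
        for y in ys:
            k=l[abs(l[:,1]-y)<.003]
            if len(k)>3: p.append((y,np.percentile(k[:,0],2)))
        p=np.array(p,np.float32); v=cv2.fitLine(p,cv2.DIST_HUBER,0,.001,.001).ravel()
        psi+= -np.arctan(v[1]/v[0])
    print(n,"yaw",np.degrees(psi),"front off",v[3]-v[2]*v[1]/v[0])
    R=np.array([[np.cos(psi),np.sin(psi)],[-np.sin(psi),np.cos(psi)]]); L=(W[...,:2]-c)@R.T
    m=(Z>.071)&(Z<.079)&(abs(L[...,0]+.03)<.006)&(abs(L[...,1])<.15); print(" y range",np.percentile(L[m][:,1],[1,99]))
E
python3 -m handwheel '[[[0,0,-0.0927],[0.64,-0.78,0],0.3],[[0,0,-0.0927],[0.64,-0.78,0],0.6],[[0,0,-0.0927],[0.64,-0.78,0],0.6],[[0,0,-0.0927],[0.64,-0.78,0],0.6],[[0,0,-0.0927],[0.64,-0.78,0],0.6]]'
```

```text
top yaw 10.71565087108197 front off -0.037543938
 y range [-0.04502208  0.10411402]
scene yaw 10.851770150861308 front off -0.039013032
 y range [-0.04587464  0.10438563]
time: 1.0
tool_pos: [0.2889, 0.3397, 0.2308]
ee_rot: [3.14, -0.0, 2.17]
wrist_force: [1.1, 0.3, 0.5]
width: 0.0574
finger_force: 0.0
```

```bash
python3 -m handwheel '[[[0,0,-0.093],[0.64,-0.78,0],0.6],[[0,0,-0.093],[0.64,-0.78,0],0.6],[[0,0,-0.093],[0.64,-0.78,0],0.6],[[0,0,-0.093],[0.64,-0.78,-0.4],0.6],[[0,0,-0.093],[0.64,-0.76,-0.5],0.6]]'; python3 -m handwheel '[[[0,0,0],[0,0,-0.4],0.6]]'
python3 - <<'E'
from h import *
o=robot.get_obs();print(o["tool_pos"],o["ee_rot"],o["width"],o["joint_positions"])
im,d=robot.snapshot("scene")
im2,_=robot.snapshot("top")
a=im[180:300,180:340]; b=im2[215:305,215:335]
c=np.hstack([cv2.resize(a,(400,300)),cv2.resize(b,(400,300))]); cv2.imwrite("pics/c1.png",c[...,::-1])
E
```

```text
time: 1.5
tool_pos: [0.4435, 0.1535, 0.1908]
ee_rot: [3.137, -0.002, 1.439]
wrist_force: [0.2, -0.3, 0.2]
width: 0.0374
finger_force: 0.0
time: 1.6
tool_pos: [0.4443, 0.1511, 0.1688]
ee_rot: [3.14, 0.002, 1.436]
wrist_force: [-0.4, 0.3, -0.7]
width: 0.0377
finger_force: 0.0
[0.44431129 0.15105445 0.16881484] [3.13971281e+00 1.56904105e-03 1.43581641e+00] 0.037651969792866 [ 0.20828749 -0.07396421  1.65522299 -0.00211034  1.55909181  0.34328931]
```

View pics/c1.png

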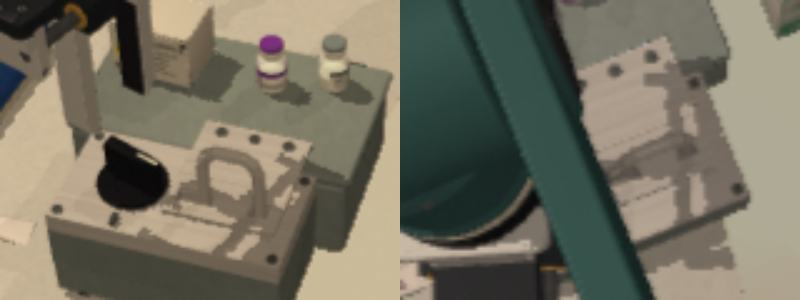

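```bash
python3 -m handwheel '[[[0,0,0],[0.12,-0.11,-0.3],0.6],[[0,0,0],[0,0,-0.3],0.6],[[0,0,0],[0,0,0],0.6]]'
python3 - <<'E'
from h import *
o=robot.get_obs();p=o["tool_pos"];print(p,o["ee_rot"])
im,d=robot.snapshot("scene")
dc=np.array([.4502,.1457])
for nm,X in dict(tcp=[*p],tipmid=[p[0],p[1],p[2]-.025],dial=[*dc,.106],sh=[.4625,.081,.12]).items():
    u=proj("scene",X)[0]; print(nm,u.round(1)); cv2.circle(im,tuple(int(round(v)) for v in u),1,(255,0,0) if nm in("dial","sh") else (0,255,0),-1)
a=im[180:300,180:340]
cv2.imwrite("pics/c2.png",cv2.resize(a,(800,600),interpolation=cv2.INTER_CUBIC)[...,::-1])
E
```

```text
time: 2.0
tool_pos: [0.4463, 0.1502, 0.1388]
ee_rot: [-3.139, 0.001, 1.447]
wrist_force: [-0.1, 0.0, -0.2]
width: 0.0375
finger_force: 0.0
[0.44631802 0.15021516 0.1387796 ] [-3.13898488e+00  6.87054662e-04  1.44678444e+00]
tcp [226.3 225.3]
tipmid [227.7 237.1]
dial [232.  240.1]
sh [272.2 242.5]
```

View pics/c2.png

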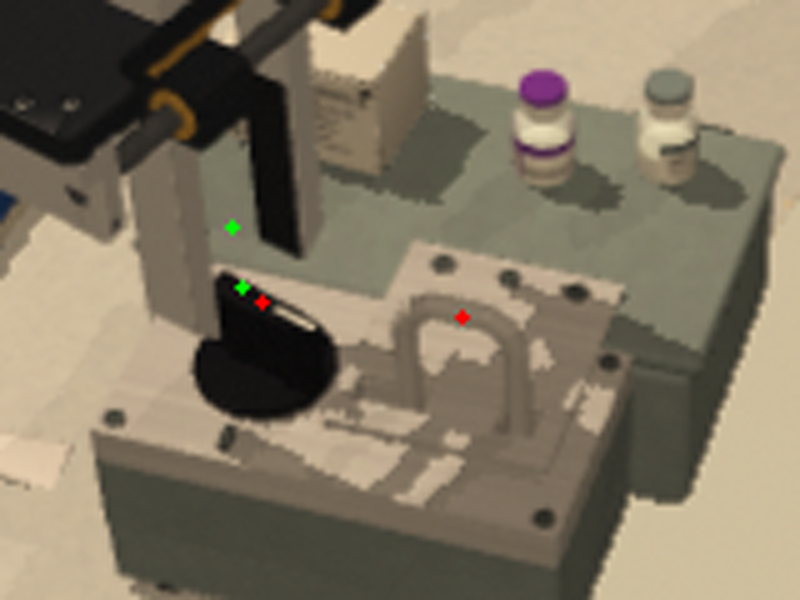

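The tool projects just left of the dial, and the dial estimate (red) lies on the bar's middle. I'll correct by about (+4, -4.5) mm, descend, and pinch.

```bash
python3 -m handwheel '[[[0,0,0],[0.08,-0.09,0],0.6],[[0,0,0],[0,0,-0.3],0.6],[[0,0,0],[0,0,-0.26],0.6],[[0,0,0],[0,0,0],0.6]]'
```

```text
time: 2.45
tool_pos: [0.4505, 0.1451, 0.1102]
ee_rot: [-3.139, 0.001, 1.446]
wrist_force: [0.9, -0.1, -1.6]
width: 0.0373
finger_force: 0.0
```

```bash
python3 -m handwheel '[[[0,0,0],[0,0,0],1],[[0,0,0],[0,0,0],1],[[0,0,0],[0,0,0],1],[[0,0,0],[0,0,0],1]]'
```

```text
time: 2.85
tool_pos: [0.4498, 0.1456, 0.1121]
ee_rot: [-3.137, -0.0, 1.446]
wrist_force: [-2.2, 0.5, 5.6]
width: 0.0096
finger_force: 30.0
```

```bash
python3 -m handwheel '[[[0,0,-0.08],[0,0,0],1],[[0,0,-0.08],[0,0,0],1],[[0,0,-0.08],[0,0,0],1],[[0,0,-0.08],[0,0,0],1],[[0,0,-0.08],[0,0,0],1]]'; python3 -c "
from bench import robot;o=robot.get_obs();print(o['tool_pos'],o['ee_rot'],o['wrist_torque'],o['joint_positions'])"
```

```text
time: 3.35
tool_pos: [0.4493, 0.1458, 0.1122]
ee_rot: [-3.137, 0.003, 0.813]
wrist_force: [-7.6, 1.6, 5.4]
width: 0.0096
finger_force: 30.0
[0.4493276  0.14582095 0.11215094] [-3.13722570e+00  2.76363514e-03  8.12699016e-01] [0.20059055 1.46891066 0.1387723 ] [ 0.19235331 -0.02759909  1.72633612  0.00196161  1.44764314  0.95021103]
```

```bash
python3 -m handwheel '[[[0,0,-0.08],[0,0,0],1],[[0,0,-0.08],[0,0,0],1],[[0,0,-0.08],[0,0,0],1],[[0,0,-0.08],[0,0,0],1],[[0,0,-0.08],[0,0,0],1]]'; python3 -m handwheel '[[[0,0,0],[0,0,0],1],[[0,0,0],[0,0,0],1],[[0,0,0],[0,0,0],1]]'
```

```text
time: 3.85
tool_pos: [0.4491, 0.1463, 0.1121]
ee_rot: [-3.139, 0.005, 0.184]
wrist_force: [-7.0, 2.4, 6.1]
width: 0.0102
finger_force: 30.0
time: 4.15
tool_pos: [0.4491, 0.1463, 0.1121]
ee_rot: [-3.139, 0.005, 0.189]
wrist_force: [-7.0, 2.6, 5.6]
width: 0.0096
finger_force: 30.0
```

```bash
python3 -m handwheel '[[[0,0,0],[0,0,0],0.75],[[0,0,0],[0,0,0],0.75],[[0,0,0],[0,0,0],0.75],[[0,0,0],[0,0,0.5],0.75],[[0,0,0],[0,0,1],0.75]]'
python3 -m handwheel '[[[0,0,0],[0,0,0.7],0.6],[[0,0,0],[0,0,0],0.6]]'
python3 - <<'E'
from h import *
im,d=robot.snapshot("scene"); W=pts("scene",d)
a=im[180:300,180:340]; cv2.imwrite("pics/c3.png",cv2.resize(a,(640,480),interpolation=cv2.INTER_CUBIC)[...,::-1])
m=np.zeros((480,640),bool); m[225:285,210:255]=1
Q=W[m&(im.max(-1)<70)&(W[...,2]>.095)&(W[...,2]<.109)]
print(len(Q),Q.mean(0),cv2.minAreaRect(Q[:,:2].astype(np.float32)*1000))
m[:]=0; m[225:275,255:295]=1
Q=W[m&(W[...,2]>.112)&(W[...,2]<.128)]; print("sh",len(Q),Q.mean(0),cv2.minAreaRect(Q[:,:2].astype(np.float32)*1000))
E
```

```text
time: 4.65
tool_pos: [0.4489, 0.1445, 0.1827]
ee_rot: [3.141, 0.01, 0.188]
wrist_force: [0.5, -0.6, 0.6]
width: 0.0232
finger_force: 0.0
time: 4.85
tool_pos: [0.4547, 0.1457, 0.2282]
ee_rot: [3.141, -0.013, 0.188]
wrist_force: [-0.2, -0.5, -0.0]
width: 0.0355
finger_force: 0.0
160 [0.44692648 0.14422586 0.10340309] ((448.11199951171875, 145.58421325683594), (42.06355667114258, 10.343435287475586), 11.234222412109375)
sh 144 [0.46084205 0.08065242 0.12030624] ((461.81005859375, 82.22901916503906), (9.4496488571167, 40.408966064453125), 10.0833740234375)
```

View pics/c3.png

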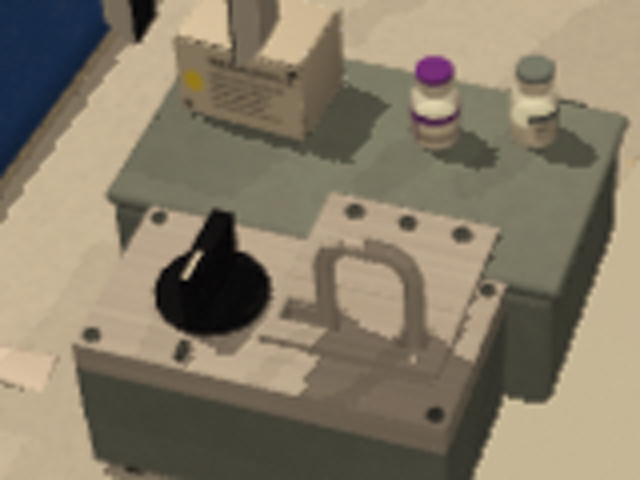

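```bash
python3 -m handwheel '[[[0,0,0.091],[0.05,-0.26,0],0.6],[[0,0,0.091],[0.05,-0.26,0],0.6],[[0,0,0.091],[0.05,-0.26,0],0.6],[[0,0,0.091],[0.05,-0.26,0],0.6],[[0,0,0.091],[0.05,-0.26,0],0.6]]'
python3 -m handwheel '[[[0,0,0.091],[0,0,0],0.6],[[0,0,0.091],[0,0,0],0.6],[[0,0,0.091],[0,0,0],0.6],[[0,0,0.091],[0,0,-0.3],0.6],[[0,0,0.091],[0,0,-0.3],0.6]]'
python3 -m handwheel '[[[0,0,0.09],[0,0,-0.3],0.6],[[0,0,0],[0,0,0],0.6],[[0,0,0],[0,0,0],0.6]]'
```

```text
time: 5.4
tool_pos: [0.4633, 0.0795, 0.2192]
ee_rot: [-3.139, 0.003, 0.909]
wrist_force: [-0.3, -0.2, 0.4]
width: 0.0377
finger_force: 0.0
time: 5.9
tool_pos: [0.4635, 0.08, 0.1895]
ee_rot: [-3.139, 0.0, 1.624]
wrist_force: [0.1, -0.4, -0.5]
width: 0.0376
finger_force: 0.0
time: 6.2
tool_pos: [0.4633, 0.0801, 0.1753]
ee_rot: [-3.139, -0.0, 1.756]
wrist_force: [0.3, 0.4, 0.2]
width: 0.0376
finger_force: 0.0
```

```bash
python3 -m handwheel '[[[0,0,0],[-0.03,0.03,-0.3],0.6],[[0,0,0],[0,0,-0.3],0.6],[[0,0,0],[0,0,-0.38],0.6],[[0,0,0],[0,0,0],0.6],[[0,0,0],[0,0,0],0.6]]'
python3 - <<'E'
from h import *
im,d=robot.snapshot("scene")
a=im[180:300,180:340]; cv2.imwrite("pics/c4.png",cv2.resize(a,(640,480),interpolation=cv2.INTER_CUBIC)[...,::-1])
E
```

```text
time: 6.7
tool_pos: [0.4628, 0.0817, 0.1282]
ee_rot: [3.141, 0.0, 1.758]
wrist_force: [1.4, -0.4, -0.1]
width: 0.0376
finger_force: 0.0
```

View pics/c4.png

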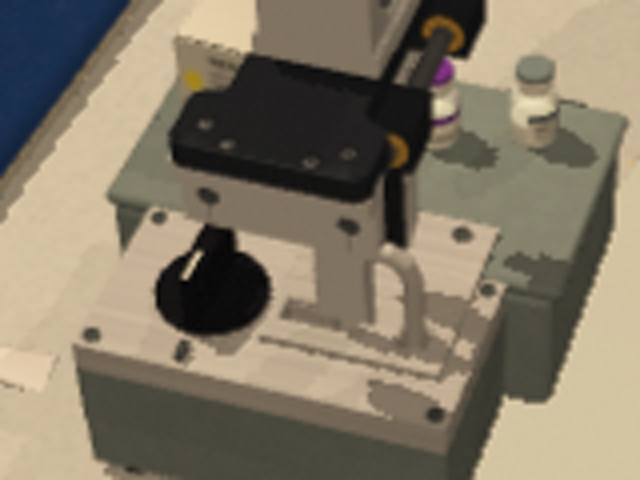

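```bash
python3 -m handwheel '[[[0,0,0],[0,0,0],0.8],[[0,0,0],[0,0,0],0.85],[[0,0,0],[0,0,0],1],[[0,0,0],[0,0,0],1],[[0,0,0],[0,0,0],1]]'
```

```text
time: 7.25
tool_pos: [0.4627, 0.0817, 0.1279]
ee_rot: [3.141, 0.0, 1.759]
wrist_force: [-1.0, -0.7, 1.2]
width: 0.007
finger_force: 30.0
```

Gripped with hardly any side force. I'll lift gently and watch the force.

```bash
python3 -m handwheel '[[[0,0,0],[0,0,0.1],1],[[0,0,0],[0,0,0.1],1]]'; python3 -m handwheel '[[[0,0,0],[0,0,0.12],1],[[0,0,0],[0,0,0],1]]'
```

```text
time: 7.45
tool_pos: [0.4622, 0.0817, 0.1376]
ee_rot: [-3.141, -0.0, 1.76]
wrist_force: [0.2, 0.2, -0.3]
width: 0.0066
finger_force: 30.0
time: 7.65
tool_pos: [0.4633, 0.0818, 0.1449]
ee_rot: [3.139, 0.0, 1.759]
wrist_force: [-0.2, -0.7, -0.8]
width: 0.007
finger_force: 30.0
```

```bash
python3 -m handwheel '[[[0,0,0],[0,0,0.15],1],[[0,0,0],[0,0,0.15],1],[[0,0,0],[0,0,0.15],1],[[0,0,0],[0,0,0.15],1],[[0,0,0],[0,0,0.2],1]]'; python3 -m handwheel '[[[0,0,0],[0,0,0.25],1],[[0,0,0],[0,0,0.25],1],[[0,0,0],[0,0,0.3],1],[[0,0,0],[0,0,0.3],1],[[0,0,0],[0,0,0.2],1]]';  python3 -m handwheel '[[[0,0,0],[0,0,0.1],1],[[0,0,0],[0,0,0],1],[[0,0,0],[0,0,0],1],[[0,0,0],[0,0,0],1],[[0,0,0],[0,0,0],1]]'
python3 - <<'E'
from h import *
im,d=robot.snapshot("scene");W=pts("scene",d)
a=im[140:300,160:373]; cv2.imwrite("pics/c5.png",cv2.resize(a,(640,480),interpolation=cv2.INTER_CUBIC)[...,::-1])
m=np.zeros((480,640),bool); m[225:285,210:255]=1
Q=W[m&(im.max(-1)<70)&(W[...,2]>.095)&(W[...,2]<.109)]
print(len(Q),cv2.minAreaRect(Q[:,:2].astype(np.float32)*1000))
print(robot.get_obs()["qvel"])
E
```

```text
time: 8.15
tool_pos: [0.4624, 0.0817, 0.1842]
ee_rot: [-3.141, -0.0, 1.759]
wrist_force: [0.7, -0.4, -1.3]
width: 0.0071
finger_force: 30.0
time: 8.65
tool_pos: [0.4631, 0.0817, 0.2508]
ee_rot: [3.139, 0.0, 1.759]
wrist_force: [0.1, -1.5, -1.3]
width: 0.0067
finger_force: 30.0
time: 9.15
tool_pos: [0.4622, 0.0817, 0.2528]
ee_rot: [-3.14, -0.0, 1.759]
wrist_force: [-0.1, 1.3, -0.8]
width: 0.0067
finger_force: 30.0
163 ((447.22705078125, 145.55140686035156), (44.45649719238281, 10.083541870117188), 12.496782302856445)
[-7.86264645e-04 -2.05890800e-03 -4.63348927e-03 -4.36970777e-04
  1.22516239e-03  2.16942990e-05]
```

View pics/c5.png

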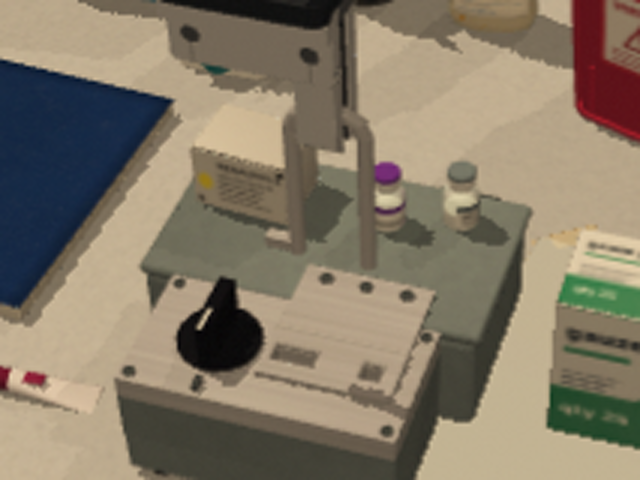

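The shackle hangs upright in the fingers with its feet at about (300,250) and (370,265) in the crop, clear of the lock. Its origin is about 155 mm up, the dial is still at the rib, and the bystanders haven't moved.

```bash
python3 -c "
from bench import robot
print(robot.close_job())"
```

```text
the job is handed in; nothing more can be done
None
```

The job is handed in: the dial was turned three clicks to the rib and left in its notch, and the shackle is held upright and still with its feet about 80 mm above the lock case; the judge's result was not shown.

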